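# Load a row of a green-wall panel with seed pods and latch the keeper bar

### The job

Take the three green-lidded seed pods from the grey tray and drop them one by one into the three empty pockets of the sloping green-wall panel's lower row, one pod to a pocket, each right down with its lid resting on the panel. Then swing that row's keeper bar down over the lids and press it fully home in its clip, so that the pods cannot fall out when the panel is hung. Leave the white-lidded pods in the tray and the other things on the table where they are.

Things in the scene. Friction and masses are not known exactly. Their poses are not given: they have to be found in the camera images.
- pod_a: green-lidded seed pod, one of three alike: smooth black tapered cup, 30 mm across at the foot, 37 mm at the top, 36 mm tall, under a snap lid 47 mm across and 8 mm thick (44 mm tall in all, about 45 g, rigid). Origin: centre of its underside; z up to the lid. Starts upright on the tray's floor
- pod_b: green-lidded seed pod, one of three alike: smooth black tapered cup, 30 mm across at the foot, 37 mm at the top, 36 mm tall, under a snap lid 47 mm across and 8 mm thick (44 mm tall in all, about 45 g, rigid). Origin: centre of its underside; z up to the lid. Starts upright on the tray's floor
- pod_c: green-lidded seed pod, one of three alike: smooth black tapered cup, 30 mm across at the foot, 37 mm at the top, 36 mm tall, under a snap lid 47 mm across and 8 mm thick (44 mm tall in all, about 45 g, rigid). Origin: centre of its underside; z up to the lid. Starts upright on the tray's floor
- blank_a: white-lidded spare pod in the same tray, same shape and size as the green ones; not to be used
- blank_b: the second white-lidded spare pod; not to be used
- tray: fixed grey plastic transplanting tray, 200 mm (its x) by 290 mm (its y), walls 22 mm high and 4 mm thick, floor 4 mm thick; origin at the centre of its underside. The five pods stand in it, on two rows of three places 88 mm apart, one place empty
- panel: face of the grey green-wall panel, 170 mm up the slope (x) by 330 mm across (y), 10 mm thick, fixed, leaning 28 degrees towards the robot. Origin: centre of the face, 95 mm above the table; x up the slope away from the robot, y along the rows, z straight out of the face. Lower row at x = -42 mm; upper row at x = +42 mm is already full, its bar shut (all fixed), up to 30 mm above the face
- pocket1 (a point): rightmost (panel y = -72 mm) pocket of the panel's lower row: empty round bore 41.5 mm across through the 10 mm panel, 43 mm deep with its sleeve. The point lies on the bore's axis 36 mm below the panel's face: where the centre of a pod's underside comes when its lid rests on the face. Axes as panel; pockets 72 mm apart
- pocket2 (a point): middle (panel y = 0) pocket of the panel's lower row: empty round bore 41.5 mm across through the 10 mm panel, 43 mm deep with its sleeve. The point lies on the bore's axis 36 mm below the panel's face: where the centre of a pod's underside comes when its lid rests on the face. Axes as panel; pockets 72 mm apart
- pocket3 (a point): leftmost (panel y = +72 mm) pocket of the panel's lower row: empty round bore 41.5 mm across through the 10 mm panel, 43 mm deep with its sleeve. The point lies on the bore's axis 36 mm below the panel's face: where the centre of a pod's underside comes when its lid rests on the face. Axes as panel; pockets 72 mm apart
- keeper (a joint): angle (rad) of the lower row's keeper bar: 0 shut along the row, parallel to the face; grows as it swings up and open; starts about square to the face (1.55 to 1.75), stop at 1.8. Flat aluminium strip 14 mm wide, 6 mm thick, 265 mm long from the hinge. The hinge is stiff (0.13 N m): the bar stays where it is left. Shut, its underside runs 2 mm above the lids
- clip (a point): the clip for the bar's free end: tip of its sprung steel nose, at the panel's left edge (panel y = 127 mm), 22 mm above the face; clip 30 mm high. The bar meets the nose at 0.07 rad, needs about 5 N at its pad to snap past, and is held under it below 0.02 rad; press until it stops
- keeper_hinge (a point): centre of the keeper bar's hinge, at the right end of the lower row (panel x = -42, y = -135 mm), 13 mm above the panel's face; the hinge axis is the panel's x; the bar's mid-plane passes through it
- keeper_pad (a point): middle of the yellow thumb pad, 24 by 34 mm, near the free end of the keeper bar, 231 mm from the hinge, on the face that is outward (up) when shut: the place to push. Its z points out of that face
- jar: screw-top glass jar, 76 mm across, 100 mm tall, behind the tray; leave alone; origin at the centre of its underside
- pot1: square terracotta pot, 90 mm wide, 80 mm tall, behind the tray; leave alone; origin at the centre of its underside
- pot2: the second such pot, left of the tray; leave alone
- trowel: bright orange hand trowel, 310 mm long, lying right of the panel, at most 30 mm high; leave alone; origin near its middle
- sprayer: spray bottle, 76 mm across, 208 mm tall, at the left; leave alone; origin at the centre of its underside

How it is judged:
By the outcome, as a careful person would: the job done as asked, in the order asked, and still so for the second after the job is handed in, with the robot touching nothing.
It also fails if it takes over 72 s, if anything falls off the work surface, if the arm or the gripper's body presses on something with over 40 N, if the wrist force passes 120 N, or if a joint passes its speed limit or range.

### The arm

A 6-joint arm with a two-finger parallel gripper is mounted at the origin on the work surface. World frame = base frame: x ahead of the robot, y to its left, z up, the work surface at z = 0. Lengths are in m, angles in rad, forces in N, time in s.
With the tool pointing down it reaches from about 0.425 to 0.95 m from the base axis. Payload 3.5 kg.
Tool frame: the origin (TCP) lies midway between the tips of the shut fingers; the grasp point (between the pads) lies ctrl.grasp_offset behind it (ctrl.grasp_offset is the distance from the TCP to the grasp point, in m); x points along the fingers, y is the direction in which the jaws open and shut, and the axes are right-handed (so a half turn about x gives the same grasp; the last joint's range is limited). The gripper opens to 85 mm and grips with 20 to 120 N. Pads are 22 mm wide; open, the fingers measure 114 mm over their backs; the gripper's body (76 mm by 85 mm) begins 54 mm behind the grasp point. The pads swing forward as they close: fully open they stand 13 mm farther back than shut.
Start: joints at [1.114, 0.286, 1.577, -0, 1.279, -0.15], TCP at [0.204, 0.643, 0.204] pointing down, gripper open.
Joint ranges: [-2.77, 2.77], [-0.9, 2.22], [0.21, 2.48], [-1.53, 4.67], [0.24, 2.81], [-2.84, 2.84]. Speed limits (rad/s): [2.79, 2.79, 3.14, 3.14, 3.14, 3.14].

### API

Orientations are given as a unit quaternion [x, y, z, w].
In Python, from plant import readout, read_camera, sign_off, ctrl gives the robot as it stands.
- The arm moves only by the tool drive_tool, never from a script. Its argument "steps" is a list of rows, each a list of 5 numbers: the shift along the tool's x, y, z in cm, then the turn about the tool's x in degrees, then the opening, from 0 (shut) to 1 (fully open). A call has 1 to 10 rows; each row shifts and turns the commanded pose from where the row before left it, along the tool's axes as they then stand; what a row does not reach is not made up. A row lasts 1/10 s, in which the tool goes at most 50 mm and 8.59 degrees, less where a joint would pass 70% of its speed; a pose out of reach is approached as far as the arm can. A call is refused whole if a number of a shift passes 5 or a number of a turn 8.59, either way. A call with a gripper value outside its range is refused whole. The fingers move at their own pace and stop on an object; "force" is the grip in N (left out, the last holds). Time passes only in rows, so rows that do not move let the fingers close. It gives the time, the measured TCP pose, the force and the opening at its end, in the units of the state.
- readout.get_state(): the state, without advancing time (a new reading comes with each control period).
- read_camera(name): name is "side" or "top" or "wrist"; returns a dict with "frame" (480x640x3 uint8, red, green, blue), "vertical_fov" (degrees; the focal length in pixels is half the picture's height over the tangent of half this angle, whatever the lens; pixels are square), "cx", "cy" (the principal point, pixels), "eye" and "orientation" of the camera in the world. Camera axes: x right, y up, looking along -z (the intrinsics and any distortion apply to the point x, -y, -z); pixel columns grow to the right and rows downward; lengths in m; the calibration is good to about 2 mm. A picture is of the moment at which its call begins. There is no depth.
- sign_off(): hands the job in, once; it reports no verdict.
The state is a dict: "time": time; "qpos": joint angles; "dq": joint speeds; "joint_efforts": joint torques, N m; "eef_pos": TCP position; "tcp_rot": TCP orientation; "contact_force": force on the tool from outside, world axes, zero at the start; "wrist_torque": the same for the moment, N m; "opening": opening from 0.0 (shut) to 1.0 (fully open).
Only numpy, scipy, OpenCV 4.12 (cv2) and the standard library are available. Lean on these libraries where they do the work, as an engineer would, in place of code of your own. Each camera call takes 0.05 s, during which the arm holds its last target. There are 200 camera calls.

## Working session

There is one attempt and no reset: what is moved stays moved. The work goes in short steps, Python scripts to look and compute and a tool call to move; the robot and the scene stay as the last step left them, time stands still between calls to the robot, and variables do not carry over. Pictures are saved under pics/ and viewed, about 8 in all and at most 12, crops included, and the job is handed in when it is done.

Besides the shell and the picture viewer there is one more tool, called after "Call:" as name([rows], argument=value, ...), one row to a line, values as JSON. drive_tool: Moves the arm, as the interface text tells. Its arguments: {"type":"object","properties":{"steps":{"type":"array","items":{"type":"array","items":{"type":"number"}}},"force":{"type":"number"}},"required":["steps"]}

```bash
ls; mkdir -p pics; python3 - <<'E'
from plant import readout, read_camera, ctrl
import cv2
print(ctrl.grasp_offset, readout.get_state())
for n in ("side","top","wrist"):
    d=read_camera(n); cv2.imwrite(f"pics/{n}0.png",d["frame"][:,:,::-1]); print(n,{k:v for k,v in d.items() if k!="frame"})
E
```

```text
pics
0.0187 {'time': 0.0, 'qpos': array([ 1.11397775e+00,  2.87191430e-01,  1.57822400e+00, -3.89167491e-06,
        1.27859647e+00, -1.49936478e-01]), 'dq': array([ 0.00030625, -0.00144412,  0.00017961,  0.00172883, -0.00017373,
       -0.0014313 ]), 'joint_efforts': array([ 1.17844385e-03, -4.05970752e+01, -2.92634082e+01, -4.64380662e-05,
        5.59118431e-03,  1.17551724e-05]), 'eef_pos': array([0.20351054, 0.6428128 , 0.20290464]), 'tcp_rot': array([ 0.10725682,  0.6990528 , -0.10889015,  0.69854426]), 'contact_force': array([-0.52424918,  0.01382422, -1.08219629]), 'wrist_torque': array([-0.0135988 , -0.03913135, -0.07036728]), 'opening': 0.9982017093629794}
side {'vertical_fov': 49.55000118166834, 'cx': 303.51719287038105, 'cy': 233.25220435040634, 'eye': array([ 0.4826905 , -1.12083172,  0.87860701]), 'orientation': array([ 0.4664182 , -0.01574946, -0.03243059,  0.88382932])}
top {'vertical_fov': 52.00223400451682, 'cx': 317.67817729041207, 'cy': 243.595843675466, 'eye': array([0.3940828, 0.0398074, 1.326298 ]), 'orientation': array([-0.04311064,  0.05407978,  0.70846856, -0.70234547])}
wrist {'vertical_fov': 66.11305116088806, 'cx': 326.8116886387336, 'cy': 239.95890890007587, 'eye': array([0.12818272, 0.66873856, 0.37282891]), 'orientation': array([-0.12553068, -0.08988053,  0.58351288,  0.79729308])}
```

View pics/top0.png

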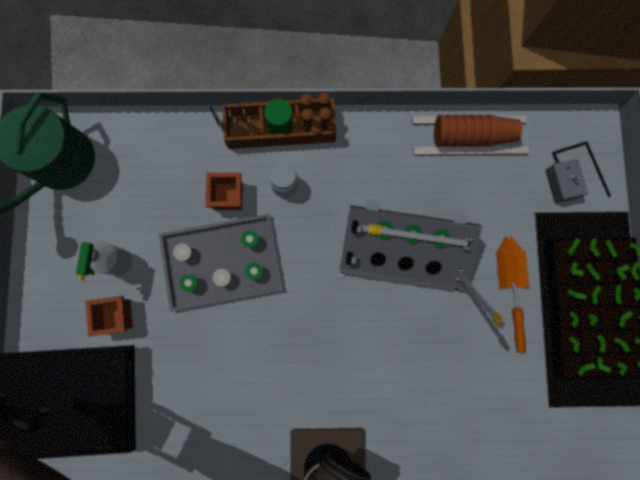

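View pics/side0.png

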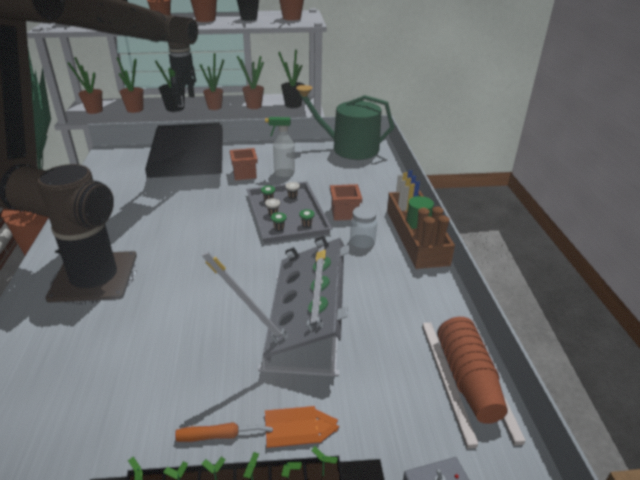

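The top view shows three green lids near (250,239), (254,271) and (190,283), white lids at (183,252) and (222,277), and empty pockets at (378,259), (406,263) and (433,267). The bar stands open near (480,297), with its pad at (498,319). The side view agrees. Next I'll take enlarged crops to get exact pixel positions.

```bash
cat > h.py <<'E'
import numpy as np, cv2
from scipy.spatial.transform import Rotation as Rn
from plant import readout, read_camera, ctrl
def cal(d):
    f=240/np.tan(np.radians(d["vertical_fov"]/2)); return f,d["cx"],d["cy"],np.array(d["eye"]),Rn.from_quat(d["orientation"]).as_matrix()
def ray(d,u,v):
    f,cx,cy,e,R=cal(d); return e,R@np.array([(u-cx)/f,-(v-cy)/f,-1])
def at(d,u,v,z):
    e,r=ray(d,u,v); return e+r*(z-e[2])/r[2]
def proj(d,p):
    f,cx,cy,e,R=cal(d); q=R.T@(np.asarray(p)-e); return np.array([cx+f*q[0]/-q[2],cy-f*q[1]/-q[2]])
def blobs(d,lo,hi,amin=20):
    h=cv2.cvtColor(d["frame"],cv2.COLOR_RGB2HSV); m=cv2.inRange(h,lo,hi)
    n,_,s,c=cv2.connectedComponentsWithStats(m); return [(c[i].round(1),s[i,4]) for i in range(1,n) if s[i,4]>=amin]
E
python3 - <<'E'
from h import *
d=read_camera("top"); f=d["frame"][:,:,::-1]
for c,a in blobs(d,(45,90,40),(85,255,255)):
    if 140<c[0]<500 and 200<c[1]<320: print(c,a,at(d,*c,.048).round(4))
p=f[195:335,335:515]
cv2.imwrite("pics/p1.png",cv2.resize(p,None,fx=4.2,fy=4.2,interpolation=cv2.INTER_CUBIC))
for u,v in((378,259),(406,263),(433,267)): print(at(d,u,v,.0753).round(4))
E
```

```text
[385.7 223.9] 69 [ 0.6221 -0.1613  0.048 ]
[413.6 228.4] 85 [ 0.6096 -0.2348  0.048 ]
[442.1 232.6] 81 [ 0.5978 -0.3099  0.048 ]
[249.6 238.7] 196 [0.5853 0.1974 0.048 ]
[384.3 236.4] 41 [ 0.5888 -0.1566  0.048 ]
[411.3 240.3] 52 [ 0.5778 -0.2275  0.048 ]
[439.9 244.6] 56 [ 0.5658 -0.3026  0.048 ]
[253.8 270.9] 201 [0.5006 0.1857 0.048 ]
[188.5 282.7] 205 [0.4715 0.3539 0.048 ]
[ 0.5262 -0.1346  0.0753]
[ 0.5153 -0.2061  0.0753]
[ 0.5045 -0.2751  0.0753]
```

View pics/p1.png

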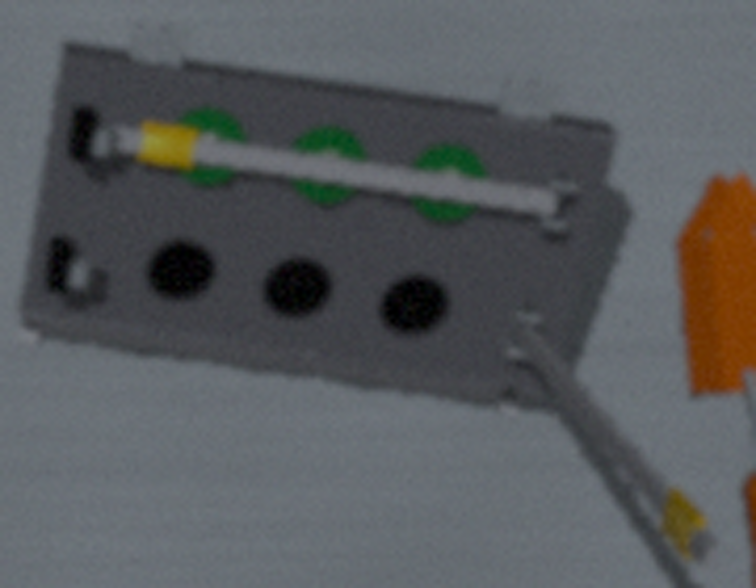

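Crop: the pocket rims are centred at full-frame (378.1,259.3), (406.0,263.3) and (433.3,267.4). The bar stands open from its hinge, near (460,276), to its pad at (498,319). The panel's yaw is about -9°. I can only turn about the tool's x, so the pods go in vertical and tip into the sloping bores.

```bash
cat >> h.py <<'E'
PSI=np.arctan2(-(0.5262-0.5045),0.1405)
def goto(target=None,yawto=PSI):
    """print tool axes, the turn that lines tool y up with panel y, and the shift in tool axes (cm)"""
    s=readout.get_state(); R=Rn.from_quat(s["tcp_rot"]).as_matrix(); py=np.array([-np.sin(yawto),np.cos(yawto),0])
    a=np.degrees(np.arctan2(R[:,2]@py,R[:,1]@py)); a=(a+90)%180-90
    print("t",round(s["time"],2),"p",s["eef_pos"].round(4),"turn",a.round(2),"open",round(s["opening"],3),"F",s["contact_force"].round(1))
    if target is not None: print("cm in present tool axes",(R.T@(np.array(target)-s["eef_pos"])*100).round(2))
    return s,R
E
python3 - <<'E'
from h import *
s,R=goto((0.4715,.3539,.2)); print(R.round(3), np.degrees(PSI))
d=read_camera("top")
P=[at(d,*p,.0753) for p in((433.3,267.4),(405.95,263.3),(378.1,259.3))]; print(np.round(P,4))
for p in [(250-0,239),(183,252),(222,277)]: print(at(d,*p,.048).round(4))
w=read_camera("wrist"); g=R.T@(w["eye"]-s["eef_pos"]); print("cam in tool",g.round(4))
E
```

```text
t 0.2 p [0.2036 0.6431 0.2035] turn -8.8 open 1.001 F [-0.3 -1.4  0.4]
cm in present tool axes [  0.36 -19.48  34.27]
[[-0.001  0.302  0.953]
 [-0.001  0.953 -0.302]
 [-1.    -0.001 -0.   ]] -8.779867460798052
[[ 0.5034 -0.2758  0.0753]
 [ 0.5145 -0.206   0.0753]
 [ 0.5254 -0.1348  0.0753]]
[0.5845 0.1963 0.048 ]
[0.5515 0.3703 0.048 ]
[0.4855 0.2678 0.048 ]
cam in tool [-0.1699  0.0016 -0.0797]
```

Call:
drive_tool([
  [0,-2.44,4.28,0,0.8],
  [0,-2.44,4.28,0,0.8],
  [0,-2.44,4.28,0,0.8],
  [0,-2.44,4.28,0,0.8],
  [0,-2.44,4.28,0,0.8],
  [0,-2.44,4.28,0,0.8],
  [0,-2.44,4.28,0,0.8],
  [0,-2.44,4.28,0,0.8],
  [3,0,0,-4.4,0.8],
  [3,0,0,-4.4,0.8],
], force=30)

```text
time: 1.3
eef_pos: [0.4736, 0.3529, 0.1451]
tcp_rot: [0.055, 0.704, -0.054, 0.706]
contact_force: [0.0, -0.9, -1.0]
opening: 0.797
```

Call:
drive_tool([
  [0,0,0,0,0.8],
  [0,0,0,0,0.8],
])

```text
time: 1.5
eef_pos: [0.471, 0.3539, 0.1442]
tcp_rot: [0.054, 0.705, -0.055, 0.705]
contact_force: [-0.0, 0.4, -0.1]
opening: 0.803
```

```bash
python3 - <<'E'
from h import *
s,R=goto((0.4715,.3539,.03)); print(R.round(3))
d=read_camera("wrist"); cv2.imwrite("pics/w1.png",d["frame"][:,:,::-1])
for z in (.048,.044):
  for c,a in blobs(d,(45,90,40),(85,255,255),300): print(c,a,at(d,*c,z).round(4))
E
```

```text
t 1.5 p [0.471  0.3539 0.1442] turn -0.09 open 0.803 F [-0.   0.4 -0.1]
cm in present tool axes [1.142e+01 1.000e-02 6.000e-02]
[[-0.001  0.154  0.988]
 [-0.001  0.988 -0.154]
 [-1.    -0.001 -0.001]]
[330.2 229.8] 2454 [0.4693 0.3581 0.048 ]
[128.5 295. ] 2228 [0.4979 0.1912 0.048 ]
[330.2 229.8] 2454 [0.4704 0.3579 0.044 ]
[128.5 295. ] 2228 [0.4994 0.1886 0.044 ]
```

View pics/w1.png

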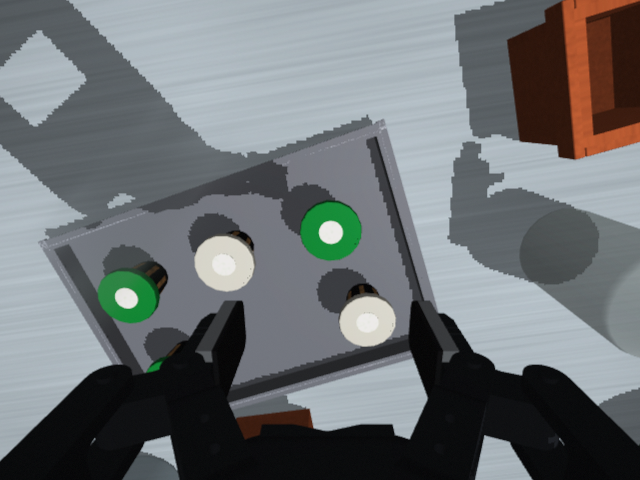

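Wrist view: pod C's lid is at (330,231), with its neighbours clear of the jaws. It comes out about 4 mm left of the top camera's estimate, so I'll trust this close view. Now the grasp.

Call:
drive_tool([
  [4,0.3,-0.1,0,0.8],
  [4,0,0,0,0.8],
  [3,0,0,0,0.8],
  [0.8,0,0,0,0.8],
  [0,0,0,0,0.8],
  [0,0,0,0,0.3],
  [0,0,0,0,0.3],
  [0,0,0,0,0.3],
  [0,0,0,0,0.3],
  [0,0,0,0,0.3],
], force=25)

```text
time: 2.55
eef_pos: [0.471, 0.3572, 0.0269]
tcp_rot: [0.054, 0.705, -0.054, 0.705]
contact_force: [0.3, 0.3, 0.5]
opening: 0.3
```

Call:
drive_tool([
  [-2,0,0,0,0.3],
  [-4,0,0,0,0.3],
  [-4,0,0,0,0.3],
  [-4,0,0,0,0.3],
  [0,0,0,0,0.3],
  [0,0,0,0,0.3],
])

```text
time: 3.15
eef_pos: [0.4715, 0.3575, 0.168]
tcp_rot: [0.055, 0.704, -0.054, 0.706]
contact_force: [0.5, 0.7, -0.3]
opening: 0.3
```

```bash
python3 - <<'E'
from h import *
s,R=goto(); 
d=read_camera("wrist"); cv2.imwrite("pics/w2.png",cv2.resize(d["frame"][:,:,::-1],None,fx=.6,fy=.6,interpolation=cv2.INTER_AREA))
for c,a in blobs(d,(45,90,40),(85,255,255),200): print(c,a,at(d,*c,.048).round(4))
E
```

```text
t 3.15 p [0.4715 0.3575 0.168 ] turn 0.0 open 0.3 F [ 0.5  0.7 -0.3]
[325.2 221.4] 2112 [0.4694 0.358  0.048 ]
[137.7 282.6] 1915 [0.4983 0.1909 0.048 ]
[169.4 352.8] 691 [0.5703 0.1979 0.048 ]
```

View pics/w2.png

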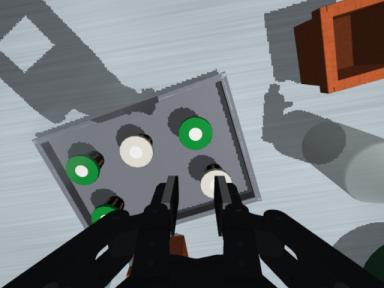

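Wrist view: the jaws closed on nothing, reaching exactly 0.3 with no pod held. Pod C hasn't moved and is still at (325,221). I'll check where the fingertips project in this picture.

```bash
python3 - <<'E'
from h import *
s,R=goto()
d=read_camera("wrist")
print("cam axes in tool", (R.T@Rn.from_quat(d["orientation"]).as_matrix()).round(3), "off",(R.T@(d["eye"]-s["eef_pos"])).round(4))
for x in (-.03,-.0187,-.01,0): print(x,[proj(d,s["eef_pos"]+R@np.array([x,y,0])).round(0) for y in(-.0128,0,.0128)])
# fingers' own edges
t=read_camera("top")
for nm,p in(("C wr",(.4694,.358,.048)),("B wr",(.4983,.1909,.048))): print(nm,proj(t,p))
sd=read_camera("side"); cv2.imwrite("pics/s2.png",cv2.resize(sd["frame"][130:260,200:380,::-1],None,fx=4.2,fy=4.2,interpolation=cv2.INTER_CUBIC))
for p in((.4694,.358,.048),(.4983,.1909,.048),(.471,.3575,.168)): print((proj(sd,p)-[200,130])*4.2)
E
```

```text
t 3.2 p [0.4704 0.3569 0.1659] turn -0.0 open 0.303 F [-0.7  0.1 -0.2]
cam axes in tool [[ 0.001  0.305 -0.952]
 [ 1.     0.001  0.001]
 [ 0.001 -0.952 -0.305]] off [-0.1697  0.0017 -0.0794]
-0.03 [array([293., 317.]), array([323., 317.]), array([353., 317.])]
-0.0187 [array([295., 305.]), array([324., 305.]), array([352., 305.])]
-0.01 [array([297., 296.]), array([324., 296.]), array([350., 296.])]
0 [array([298., 287.]), array([324., 287.]), array([349., 287.])]
C wr [186.89590182 283.5276609 ]
B wr [251.79766278 271.81072569]
[282.21484823 244.41821897]
[326.41344755 358.61126391]
[277.6098463  103.01106963]
```

View pics/s2.png

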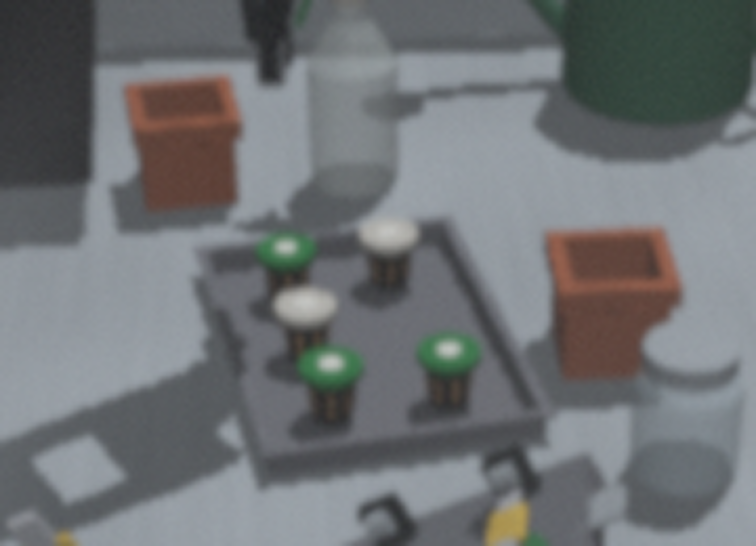

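Side view: pod C's lid at (286,247) matches its estimate, but the fingertip at (270,80) sits about 20 mm above the reported TCP at this opening. The jaws closed above the lid, so I need to go about 15 mm lower.

Call:
drive_tool([
  [4,0,-0.1,0,0.8],
  [4,0,0,0,0.8],
  [4,0,0,0,0.8],
  [2,0,0,0,0.8],
  [1.4,0,0,0,0.8],
  [0,0,0,0,0.8],
  [0,0,0,0,0.3],
  [0,0,0,0,0.3],
  [0,0,0,0,0.3],
  [0,0,0,0,0.3],
], force=25)

```text
time: 4.35
eef_pos: [0.471, 0.3579, 0.014]
tcp_rot: [0.055, 0.704, -0.053, 0.706]
contact_force: [0.8, -0.5, 2.6]
opening: 0.53
```

Call:
drive_tool([
  [-1,0,0,0,0.3],
  [-3,0,0,0,0.3],
  [-4,0,0,0,0.3],
  [-4,0,0,0,0.3],
  [-4,0,0,0,0.3],
  [0,0,0,0,0.3],
  [0,0,0,0,0.3],
])

```text
time: 5.05
eef_pos: [0.4702, 0.3576, 0.1743]
tcp_rot: [0.055, 0.704, -0.053, 0.706]
contact_force: [-0.9, 0.1, -1.1]
opening: 0.532
```

Pod C is held at opening 0.53. I'll carry it over pocket 3 and look.

Call:
drive_tool([
  [0,-4.74,1.27,0,0.3],
  [0,-4.74,1.27,0,0.3],
  [0,-4.74,1.27,0,0.3],
  [0,-4.74,1.27,0,0.3],
  [0,-4.74,1.27,0,0.3],
  [0,-4.74,1.27,0,0.3],
  [0,-4.74,1.27,0,0.3],
  [0,-4.74,1.27,0,0.3],
  [0,-4.74,1.27,0,0.3],
  [0,-4.74,1.27,0,0.3],
])

```text
time: 6.05
eef_pos: [0.5213, -0.1319, 0.17]
tcp_rot: [0.055, 0.706, -0.054, 0.704]
contact_force: [0.4, 0.3, -0.8]
opening: 0.527
```

Call:
drive_tool([
  [0,0,0,0,0.3],
  [0,0,0,0,0.3],
])

```text
time: 6.25
eef_pos: [0.5215, -0.1309, 0.1701]
tcp_rot: [0.056, 0.706, -0.054, 0.703]
contact_force: [-0.5, 0.5, -1.1]
opening: 0.529
```

```bash
python3 - <<'E'
from h import *
s,R=goto(); 
d=read_camera("wrist"); cv2.imwrite("pics/w3.png",d["frame"][:,:,::-1])
for c,a in blobs(d,(0,0,0),(180,255,25),200): print(c,a,at(d,*c,.0753).round(4))
for p in((.5034,-.2758,.0753),(.5145,-.206,.0753),(.5254,-.1348,.0753)): print(proj(d,p).round(1))
E
```

```text
t 6.25 p [ 0.5215 -0.1309  0.1701] turn -0.16 open 0.529 F [-0.5  0.5 -1.1]
[432.9 231.2] 862 [ 0.5322 -0.0507  0.0753]
[230.2 237.1] 1993 [ 0.513  -0.2015  0.0753]
[324.2 238.7] 2149 [ 0.5253 -0.132   0.0753]
[327.  421.1] 53387 [ 0.6939 -0.1565  0.0753]
[130.9 239.8]
[224.8 239.8]
[320.5 239.4]
```

View pics/w3.png

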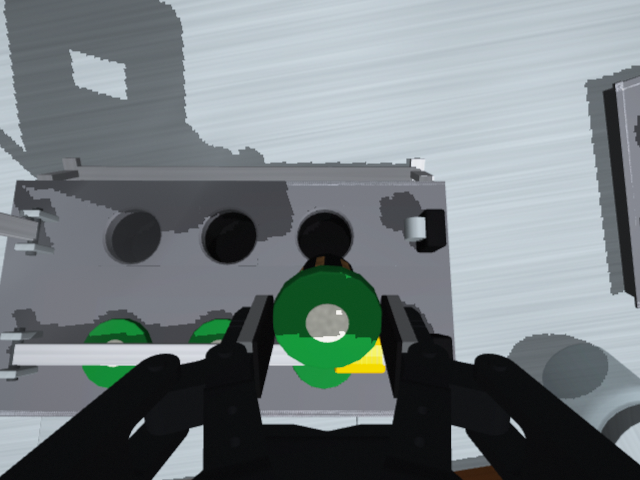

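Wrist view: pod C hangs square, its lid at (328,322) where predicted. Pocket 3's rim is at (325,237), pocket 2 at (230,237) and pocket 1 at (134,237). I need 3 mm forward, then to lower the foot into the bore.

Call:
drive_tool([
  [3,0,0.3,0,0.3],
  [3,0,0,0,0.3],
  [1.5,0,0,0,0.3],
  [0.8,0,0,0,0.3],
  [0.5,0,0,0,0.3],
  [0.5,0,0,0,0.3],
  [0.3,0,0,0,0.3],
  [0,0,0,0,0.3],
])

```text
time: 7.1
eef_pos: [0.5256, -0.1312, 0.0764]
tcp_rot: [0.054, 0.705, -0.054, 0.705]
contact_force: [-2.5, -0.5, -0.6]
opening: 0.53
```

Call:
drive_tool([
  [0.3,0,-0.1,0,0.3],
  [0.3,0,-0.1,0,0.3],
  [0,0,0,0,0.3],
])

```text
time: 7.4
eef_pos: [0.524, -0.1308, 0.07]
tcp_rot: [0.054, 0.705, -0.054, 0.705]
contact_force: [-1.2, -0.6, -0.6]
opening: 0.531
```

Call:
drive_tool([
  [0,0,0,0,0.68],
  [0,0,0,0,0.68],
  [0,0,0,0,0.68],
  [0,0,0,0,0.68],
  [-2,0,0,0,0.68],
  [-4,0,0,0,0.68],
  [-4,0,0,0,0.68],
  [0,0,0,0,0.68],
  [0,0,0,0,0.68],
])

```text
time: 8.3
eef_pos: [0.5248, -0.131, 0.1719]
tcp_rot: [0.054, 0.704, -0.054, 0.706]
contact_force: [-0.3, 0.3, -0.2]
opening: 0.679
```

```bash
python3 - <<'E'
from h import *
s,R=goto(); 
d=read_camera("wrist"); cv2.imwrite("pics/w4.png",d["frame"][120:420,120:520,::-1])
for c,a in blobs(d,(45,90,40),(85,255,255),200): print(c,a)
z=np.array([-.469*np.cos(PSI),-.469*np.sin(PSI),.883]); px=np.array([np.cos(PSI),np.sin(PSI),0])*.883+np.array([0,0,.469]); py=np.array([-np.sin(PSI),np.cos(PSI),0])
p=np.array([.525,-.1308,.0753]); print("seated lid px", (proj(d,p+.008*z)-[120,120]).round(0), [(proj(d,p+.008*z+.0235*(px*np.cos(t)+py*np.sin(t)))-[120,120]).round(0) for t in np.arange(4)*np.pi/2])
E
```

```text
t 8.3 p [ 0.5248 -0.131   0.1719] turn 0.01 open 0.679 F [-0.3  0.3 -0.2]
[323.3 225.4] 2643
[117.6 324.8] 1111
[203.6 324.6] 384
[319.5 324.7] 945
[104.3 364.6] 578
[319.3 369. ] 877
seated lid px [205. 110.] [array([205., 142.]), array([237., 110.]), array([205.,  79.]), array([173., 110.])]
```

View pics/w4.png

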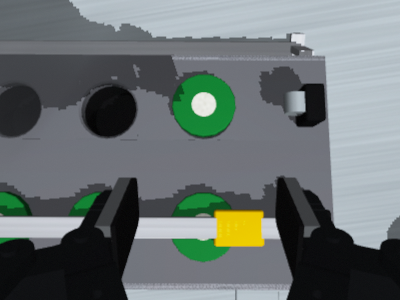

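Wrist crop: pod C's lid is centred at (203,105), spanning 173-235 by 75-137. A seated lid is predicted at (205,110), spanning 173-237, so it has dropped fully in. Next, pod B.

Call:
drive_tool([
  [0,4.49,-1.08,0,0.68],
  [0,4.49,-1.08,0,0.68],
  [0,4.49,-1.08,0,0.68],
  [0,4.49,-1.08,0,0.68],
  [0,4.49,-1.08,0,0.68],
  [0,4.49,-1.08,0,0.68],
  [0,4.49,-1.08,0,0.68],
  [0,0,0,0,0.68],
  [0,0,0,0,0.68],
])

```text
time: 9.25
eef_pos: [0.4958, 0.1921, 0.1683]
tcp_rot: [0.053, 0.706, -0.054, 0.704]
contact_force: [0.7, -0.2, -0.0]
opening: 0.679
```

```bash
python3 - <<'E'
from h import *
s,R=goto(); 
d=read_camera("wrist")
for c,a in blobs(d,(45,90,40),(85,255,255),200):
    p=at(d,*c,.048); p[2]=.013; print(c,a,p.round(4)); goto(p)
E
```

```text
t 9.25 p [0.4958 0.1921 0.1683] turn 0.15 open 0.679 F [ 0.7 -0.2 -0. ]
[322.1 228.2] 2089 [0.4983 0.189  0.013 ]
t 9.3 p [0.4962 0.1911 0.1686] turn 0.04 open 0.681 F [ 0.1 -1.1 -0.5]
cm in present tool axes [15.56 -0.16  0.29]
[349.9 316.9] 1708 [0.5824 0.2007 0.013 ]
t 9.3 p [0.4962 0.1911 0.1686] turn 0.04 open 0.681 F [ 0.1 -1.1 -0.5]
cm in present tool axes [15.53  2.28  8.42]
```

Call:
drive_tool([
  [4,-0.1,0.25,0,0.68],
  [4,0,0,0,0.68],
  [4,0,0,0,0.68],
  [2,0,0,0,0.68],
  [1.6,0,0,0,0.68],
  [0,0,0,0,0.68],
  [0,0,0,0,0.3],
  [0,0,0,0,0.3],
  [0,0,0,0,0.3],
  [0,0,0,0,0.3],
])

```text
time: 10.3
eef_pos: [0.5001, 0.1901, 0.0152]
tcp_rot: [0.054, 0.704, -0.054, 0.706]
contact_force: [-0.4, 0.6, -0.1]
opening: 0.53
```

Call:
drive_tool([
  [-1,0,0,0,0.3],
  [-3,0,0,0,0.3],
  [-4,0,0,0,0.3],
  [-4,0,0,0,0.3],
  [-4,0,0,0,0.3],
  [0,0,0,0,0.3],
])

```text
time: 10.9
eef_pos: [0.5039, 0.1911, 0.183]
tcp_rot: [0.055, 0.7, -0.053, 0.71]
contact_force: [0.8, 0.6, -0.0]
opening: 0.533
```

Call:
drive_tool([
  [0,-4.81,0.94,0,0.3],
  [0,-4.81,0.94,0,0.3],
  [0,-4.81,0.94,0,0.3],
  [0,-4.81,0.94,0,0.3],
  [0,-4.81,0.94,0,0.3],
  [0,-4.81,0.94,0,0.3],
  [0,-4.81,0.94,0,0.3],
  [0,-4.81,0.94,0,0.3],
  [0,0,0,0,0.3],
  [0,0,0,0,0.3],
])

```text
time: 11.9
eef_pos: [0.5146, -0.2023, 0.174]
tcp_rot: [0.055, 0.705, -0.055, 0.705]
contact_force: [0.6, -0.6, -1.0]
opening: 0.53
```

```bash
python3 - <<'E'
from h import *
y=np.array([-np.sin(PSI),np.cos(PSI)]);z=np.array([np.cos(PSI),np.sin(PSI)])
for b in(-.1215,-.1935):
    p=y*b+z*.5386; print(p); goto((*p,.0725))
d=read_camera("wrist")
for c,a in blobs(d,(0,0,0),(180,255,25),200): print(c,a,at(d,*c,.0753).round(4))
E
```

```text
[ 0.51374314 -0.20228741]
t 11.9 p [ 0.5146 -0.2023  0.174 ] turn -0.13 open 0.53 F [ 0.6 -0.6 -1. ]
cm in present tool axes [10.15 -0.02 -0.07]
[ 0.50275316 -0.27344372]
t 11.9 p [ 0.5146 -0.2023  0.174 ] turn -0.13 open 0.53 F [ 0.6 -0.6 -1. ]
cm in present tool axes [10.14 -7.22 -0.06]
[535.  224.5] 934 [ 0.5335 -0.0449  0.0753]
[230.5 229.6] 1941 [ 0.5017 -0.2726  0.0753]
[324.  233.8] 2257 [ 0.516  -0.2032  0.0753]
[326.2 421.6] 53005 [ 0.6919 -0.2294  0.0753]
[546.8 345.4] 1144 [ 0.6419 -0.0336  0.0753]
```

Call:
drive_tool([
  [3,0,0,0,0.3],
  [3,0,0,0,0.3],
  [1.8,0,0,0,0.3],
  [0.8,0,0,0,0.3],
  [0.5,0,0,0,0.3],
  [0.5,0,0,0,0.3],
  [0.4,0,-0.1,0,0.3],
  [0.3,0,-0.1,0,0.3],
  [0,0,0,0,0.3],
])

```text
time: 12.85
eef_pos: [0.5129, -0.2015, 0.0712]
tcp_rot: [0.054, 0.705, -0.054, 0.705]
contact_force: [-3.7, -1.1, -0.2]
opening: 0.527
```

Call:
drive_tool([
  [0,0,0,0,0.68],
  [0,0,0,0,0.68],
  [0,0,0,0,0.68],
  [0,0,0,0,0.68],
  [-2,0,0,0,0.68],
  [-4,0,0,0,0.68],
  [-4.3,0,0,0,0.68],
  [0,0,0,0,0.68],
  [0,0,0,0,0.68],
])

```text
time: 13.75
eef_pos: [0.5141, -0.2018, 0.176]
tcp_rot: [0.054, 0.704, -0.055, 0.706]
contact_force: [-0.1, -0.3, -0.4]
opening: 0.677
```

```bash
python3 - <<'E'
from h import *
p=np.array((.5824,.2007,.173)); goto(p)
d=read_camera("wrist")
cv2.imwrite("pics/w5.png",d["frame"][120:420,120:560,::-1])
for c,a in blobs(d,(45,90,40),(85,255,255),200): print(c,a)
E
```

```text
t 13.75 p [ 0.5141 -0.2018  0.176 ] turn 0.0 open 0.677 F [-0.1 -0.3 -0.4]
cm in present tool axes [ 0.25 40.82  0.61]
[322.7 223. ] 2576
[419.  223.7] 2604
[206.7 320. ] 434
[322.6 321.9] 1070
[322.  363.3] 1003
```

Both lids show at the same row (223 and 224) and nearly the same area (2576 and 2604), so pod B is seated as C is. Now pod A.

Call:
drive_tool([
  [0,4.53,0.07,0,0.68],
  [0,4.53,0.07,0,0.68],
  [0,4.53,0.07,0,0.68],
  [0,4.53,0.07,0,0.68],
  [0,4.53,0.07,0,0.68],
  [0,4.53,0.07,0,0.68],
  [0,4.53,0.07,0,0.68],
  [0,4.53,0.07,0,0.68],
  [0,4.53,0.07,0,0.68],
  [0,0,0,0,0.68],
])

```text
time: 14.8
eef_pos: [0.5802, 0.2052, 0.1715]
tcp_rot: [0.052, 0.707, -0.052, 0.704]
contact_force: [-0.7, 0.3, 0.2]
opening: 0.681
```

Call:
drive_tool([
  [0,0,0,0,0.68],
])

```text
time: 14.9
eef_pos: [0.5802, 0.2012, 0.1717]
tcp_rot: [0.053, 0.707, -0.054, 0.704]
contact_force: [0.4, 1.4, -0.3]
opening: 0.677
```

```bash
python3 - <<'E'
from h import *
d=read_camera("wrist")
for c,a in blobs(d,(45,90,40),(85,255,255),200):
    p=at(d,*c,.048); p[2]=.0135; print(c,a,p.round(4)); goto(p)
E
```

```text
[325.4 227.2] 2038 [0.5832 0.2008 0.0135]
t 14.95 p [0.5804 0.2002 0.1721] turn 0.04 open 0.679 F [0.4 0.3 0.2]
cm in present tool axes [15.86  0.12  0.32]
```

Call:
drive_tool([
  [4,0.1,0.3,0,0.68],
  [4,0,0,0,0.68],
  [4,0,0,0,0.68],
  [2,0,0,0,0.68],
  [1.8,0,0,0,0.68],
  [0,0,0,0,0.68],
  [0,0,0,0,0.3],
  [0,0,0,0,0.3],
  [0,0,0,0,0.3],
  [0,0,0,0,0.3],
])

```text
time: 15.95
eef_pos: [0.5854, 0.2011, 0.0175]
tcp_rot: [0.054, 0.704, -0.054, 0.706]
contact_force: [1.0, 0.5, -0.1]
opening: 0.521
```

Call:
drive_tool([
  [-1,0,0,0,0.3],
  [-3,0,0,0,0.3],
  [-4,0,0,0,0.3],
  [-4,0,0,0,0.3],
  [-4,0,0,0,0.3],
  [0,0,0,0,0.3],
])

```text
time: 16.55
eef_pos: [0.5891, 0.2021, 0.186]
tcp_rot: [0.055, 0.7, -0.053, 0.71]
contact_force: [0.4, 0.4, 0.2]
opening: 0.524
```

```bash
python3 - <<'E'
from h import *
y=np.array([-np.sin(PSI),np.cos(PSI)]);z=np.array([np.cos(PSI),np.sin(PSI)])
goto((*(y*-.1935+z*.5386),.0725))
# bar: pad in top and side
t=read_camera("top"); s=read_camera("side")
for n,d in(("top",t),("side",s)): print(n,blobs(d,(22,120,60),(35,255,255),15))
E
```

```text
t 16.55 p [0.5891 0.2021 0.186 ] turn 0.02 open 0.524 F [0.4 0.4 0.2]
cm in present tool axes [ 11.09 -48.37  -1.47]
top [(array([374.8, 229.3]), np.int32(126)), (array([ 80.3, 276.4]), np.int32(29)), (array([496.9, 318.1]), np.int32(72))]
side [(array([408.9, 185.2]), np.int32(62)), (array([320.7, 254.2]), np.int32(40))]
```

Call:
drive_tool([
  [0,-4.81,-0.07,0,0.3],
  [0,-4.81,-0.07,0,0.3],
  [0,-4.81,-0.07,0,0.3],
  [0,-4.81,-0.07,0,0.3],
  [0,-4.81,-0.07,0,0.3],
  [0,-4.81,-0.07,0,0.3],
  [0,-4.81,-0.07,0,0.3],
  [0,-4.81,-0.07,0,0.3],
  [0,-4.81,-0.07,0,0.3],
  [0,-4.81,-0.07,0,0.3],
])

```text
time: 17.65
eef_pos: [0.5027, -0.2742, 0.1744]
tcp_rot: [0.055, 0.706, -0.053, 0.704]
contact_force: [-0.4, -0.5, 0.2]
opening: 0.523
```

Call:
drive_tool([
  [0,0,0,0,0.3],
  [0,0,0,0,0.3],
])

```text
time: 17.85
eef_pos: [0.5031, -0.2734, 0.1744]
tcp_rot: [0.056, 0.706, -0.054, 0.704]
contact_force: [-0.6, 0.6, -0.6]
opening: 0.524
```

```bash
python3 - <<'E'
from h import *
y=np.array([-np.sin(PSI),np.cos(PSI)]);z=np.array([np.cos(PSI),np.sin(PSI)])
goto((*(y*-.1935+z*.5386),.0725))
d=read_camera("wrist")
for c,a in blobs(d,(0,0,0),(180,255,25),200): print(c,a,at(d,*c,.0753).round(4))
for c,a in blobs(d,(45,90,40),(85,255,255),200): print(c,a)
# fit keeper angle from pad centroid in top image
pyv=np.r_[y,0]; pzv=np.r_[-.469*z,.883]
H=np.r_[y*-.2565+z*.532,.0868]
t=read_camera("top"); s=read_camera("side")
for th in(1.5,1.55,1.6,1.65,1.7,1.75,1.8):
    bd=np.cos(th)*pyv+np.sin(th)*pzv; n=-np.sin(th)*pyv+np.cos(th)*pzv
    p=H+.231*bd+.004*n; print(th,p.round(3),proj(t,p).round(1),proj(s,p).round(1))
for n,d in(("top",t),("side",s)): print(n,blobs(d,(20,100,40),(35,255,255),15))
E
```

```text
t 17.85 p [ 0.5031 -0.2734  0.1744] turn -0.14 open 0.524 F [-0.6  0.6 -0.6]
cm in present tool axes [10.19 -0.04  0.  ]
[625.4 228.1] 606 [ 0.5358 -0.0476  0.0753]
[323.6 233.1] 2208 [ 0.5039 -0.2743  0.0753]
[  8.4 319.5] 870 [ 0.5364 -0.5415  0.0753]
[326.2 421.4] 53119 [ 0.6801 -0.3002  0.0753]
[628.6 339.4] 324 [ 0.6356 -0.0366  0.0753]
[ 49.8 383.1] 641 [ 0.6012 -0.5317  0.0753]
[419.2 224.3] 2646
[516.  224.8] 2676
[326.3 318.3] 7968
[436.2 322.4] 592
[524.2 322.6] 946
[533.  365.5] 678
1.5 [ 0.382 -0.306  0.291] [475.6 316.2] [221.  249.5]
1.55 [ 0.38  -0.317  0.291] [481.1 317. ] [219.7 253. ]
1.6 [ 0.378 -0.329  0.291] [486.5 317.8] [218.4 256.7]
1.65 [ 0.377 -0.34   0.29 ] [491.9 318.4] [217.3 260.7]
1.7 [ 0.376 -0.352  0.289] [497.1 318.9] [216.4 265. ]
1.75 [ 0.375 -0.363  0.287] [502.2 319.2] [215.6 269.6]
1.8 [ 0.374 -0.374  0.285] [507.2 319.4] [215.  274.5]
top [(array([229.6, 113.2]), np.int32(24)), (array([243.6, 111.8]), np.int32(22)), (array([234.2, 125.2]), np.int32(20)), (array([374.7, 229.2]), np.int32(137)), (array([ 80.2, 276.5]), np.int32(32)), (array([497.1, 318.2]), np.int32(77))]
side [(array([408.6, 185. ]), np.int32(101)), (array([320.3, 254.5]), np.int32(55)), (array([219.3, 264. ]), np.int32(21))]
```

The keeper bar is at about 1.70 rad, leaning away from the hand. Now I'll lower pod A into pocket 1.

Call:
drive_tool([
  [3,0,0,0,0.3],
  [3,0,0,0,0.3],
  [1.8,0,0,0,0.3],
  [0.8,0,0,0,0.3],
  [0.5,0,0,0,0.3],
  [0.5,0,0,0,0.3],
  [0.4,0,-0.1,0,0.3],
  [0.3,0,-0.1,0,0.3],
  [0,0,0,0,0.3],
])

```text
time: 18.9
eef_pos: [0.5024, -0.2729, 0.0733]
tcp_rot: [0.054, 0.705, -0.054, 0.705]
contact_force: [-0.1, -0.2, -0.9]
opening: 0.525
```

Call:
drive_tool([
  [0,0,0,0,0.68],
  [0,0,0,0,0.68],
  [0,0,0,0,0.68],
  [0,0,0,0,0.68],
  [-2,0,0,0,0.68],
  [-4,0,0,0,0.68],
  [-4.3,0,0,0,0.68],
  [0,0,0,0,0.68],
  [0,0,0,0,0.68],
])

```text
time: 19.8
eef_pos: [0.5032, -0.2735, 0.1781]
tcp_rot: [0.053, 0.704, -0.055, 0.706]
contact_force: [-0.0, 0.9, -0.0]
opening: 0.679
```

```bash
python3 - <<'E'
from h import *
goto()
d=read_camera("wrist")
cv2.imwrite("pics/w6.png",d["frame"][120:420,:,::-1])
h=cv2.cvtColor(d["frame"],cv2.COLOR_RGB2HSV); m=cv2.inRange(h,(45,90,40),(85,255,255))
n,_,s,c=cv2.connectedComponentsWithStats(m); print([(c[i].round(1),s[i].tolist()) for i in range(1,n) if s[i,4]>200])
E
```

```text
t 19.8 p [ 0.5032 -0.2735  0.1781] turn 0.01 open 0.679 F [-0.   0.9 -0. ]
[(array([324.2, 222. ]), [293, 191, 63, 62, 2535]), (array([418.8, 222.4]), [388, 192, 63, 62, 2572]), (array([515.3, 223.1]), [485, 192, 63, 62, 2587]), (array([323.7, 319.8]), [293, 307, 62, 24, 1043]), (array([441.6, 318.8]), [421, 308, 35, 23, 248]), (array([521.9, 320. ]), [495, 308, 58, 24, 934]), (array([323.1, 361. ]), [293, 352, 61, 23, 1002]), (array([527.1, 359. ]), [495, 353, 61, 19, 481])]
```

View pics/w6.png

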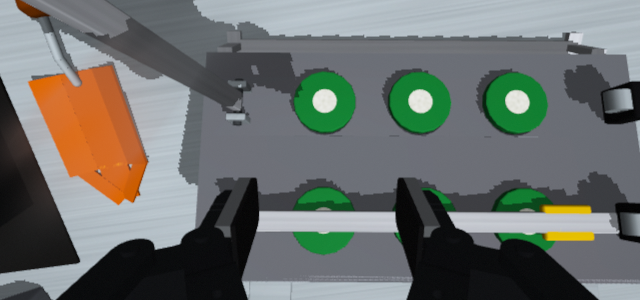

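Wrist view: all three lids are the same size (63 x 62 px) and in line at rows 222-223, so all three are seated. The bar is at the upper left, leaning away. I'll go up and over to the bar's far side with the fingers shut.

Call:
drive_tool([
  [-4.8,0,0,0,0.3],
  [-4.8,0,0,0,0],
  [-4.8,0,0,0,0],
  [-4.8,0,0,0,0],
  [-4.8,0,0,0,0],
  [0,-4.1,-2.75,0,0],
  [0,-4.1,-2.75,0,0],
  [0,-4.1,-2.75,0,0],
  [0,-4.1,-2.75,0,0],
  [0,0,0,0,0],
])

```text
time: 20.85
eef_pos: [0.3647, -0.4216, 0.4128]
tcp_rot: [0.058, 0.706, -0.056, 0.703]
contact_force: [0.7, 0.7, -0.3]
opening: -0.0
```

```bash
cat >> h.py <<'E'
Y=np.array([-np.sin(PSI),np.cos(PSI)]);Z=np.array([np.cos(PSI),np.sin(PSI)])
def bch(p): return np.array([Y@p[:2],Z@p[:2],p[2]])
def world(b,c,h): return np.r_[Y*b+Z*c,h]
def barpt(th,r,off=.004):
    b=-.2565+r*np.cos(th)-off*np.sin(th); N=r*np.sin(th)+off*np.cos(th); return np.array([b,.532-.469*N,.0868+.883*N])
def angle():
    """keeper angle fitting the pad's yellow blob, from the top and side cameras"""
    ths=np.arange(-.02,1.82,.005)
    for n in("top","side"):
        d=read_camera(n); bl=blobs(d,(20,100,40),(35,255,255),12); pr=np.array([proj(d,world(*barpt(t,.231))) for t in ths])
        best=min(((np.linalg.norm(pr-c,axis=1).min(),ths[np.linalg.norm(pr-c,axis=1).argmin()],c,a) for c,a in bl),key=lambda k:k[0]); print(n,best)
E
python3 - <<'E'
from h import *
s,R=goto(); print(bch(s["eef_pos"]).round(4))
for t in(1.7,1.5,1.3,1.1,.9,.7,.5,.3,.15,.07,0): print(t,(barpt(t,.235)-[.0145,0,0]).round(3))
angle()
E
```

```text
t 20.85 p [ 0.3647 -0.4216  0.4128] turn -0.42 open -0.0 F [ 0.7  0.7 -0.3]
[-0.361   0.4248  0.4128]
1.7 [-0.305  0.423  0.292]
1.5 [-0.258  0.422  0.294]
1.3 [-0.212  0.425  0.288]
1.1 [-0.168  0.433  0.273]
0.9 [-0.128  0.444  0.252]
0.7 [-0.094  0.46   0.223]
0.5 [-0.067  0.478  0.189]
0.3 [-0.048  0.498  0.151]
0.15 [-0.039  0.514  0.121]
0.07 [-0.037  0.522  0.105]
0 [-0.036  0.53   0.09 ]
top (np.float64(0.6477257927282645), np.float64(1.6950000000000003), array([496.8, 318.2]), np.int32(84))
side (np.float64(1.8840960297522884), np.float64(1.6750000000000003), array([218.7, 263.2]), np.int32(27))
```

Call:
drive_tool([
  [4,0,0,0,0],
  [4,0,0,0,0],
  [4,0,0,0,0],
  [2.4,0,0,0,0],
  [0,3,0,0,0],
  [0,2.5,0,0,0],
  [0,2.5,0,0,0],
  [0,2.3,0,0,0],
  [0,2.3,0,0,0],
  [0,2.3,0,0,0],
])

```text
time: 21.95
eef_pos: [0.3921, -0.2684, 0.2714]
tcp_rot: [0.054, 0.705, -0.053, 0.705]
contact_force: [1.2, -0.4, -0.2]
opening: 0.002
```

Call:
drive_tool([
  [0.7,2.2,0.4,0,0],
  [0.8,2.2,0.4,0,0],
  [1,2,0.5,0,0],
  [1.1,2,0.6,0,0],
  [1.4,1.7,0.8,0,0],
  [1.5,1.7,0.8,0,0],
  [0,0,0,0,0],
])

```text
time: 22.65
eef_pos: [0.4434, -0.1558, 0.2042]
tcp_rot: [0.054, 0.707, -0.051, 0.703]
contact_force: [0.1, -0.4, 0.3]
opening: -0.001
```

```bash
python3 - <<'E'
from h import *
s,R=goto(); print(bch(s["eef_pos"]).round(4))
angle()
d=read_camera("side"); cv2.imwrite("pics/s3.png",cv2.resize(d["frame"][150:350,200:400,::-1],None,fx=3,fy=3,interpolation=cv2.INTER_CUBIC))
E
```

```text
t 22.65 p [ 0.4434 -0.1558  0.2042] turn 0.3 open -0.001 F [ 0.1 -0.4  0.3]
[-0.0863  0.462   0.2042]
top (np.float64(31.82209445392607), np.float64(-0.02), array([374.7, 229.2]), np.int32(138))
side (np.float64(0.2685895250195035), np.float64(0.5900000000000001), array([260.9, 235.9]), np.int32(96))
```

View pics/s3.png

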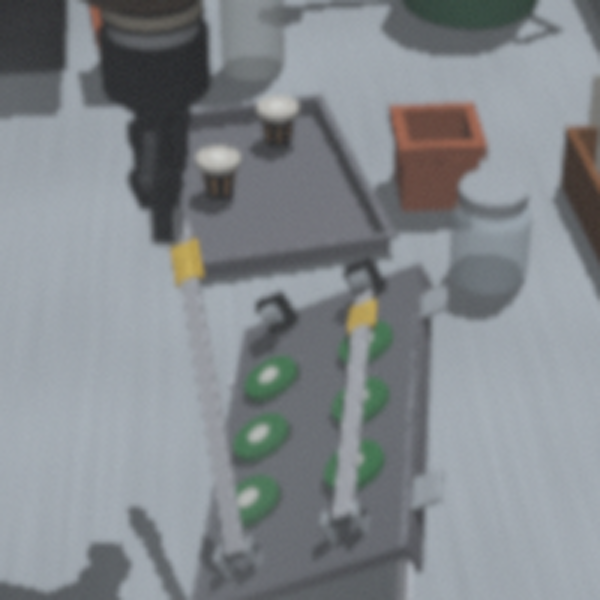

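Side crop: the bar has followed the fingers down. Its pad is at (187,260), the fingertip is just above it at (163,240), and the angle is about 0.59. All three lower pods are in and the white pods haven't been touched. I'll continue down.

Call:
drive_tool([
  [1.68,1.0,1.04,0,0],
  [1.68,1.0,1.04,0,0],
  [1.68,1.0,1.04,0,0],
  [1.68,1.0,1.04,0,0],
  [1.68,1.0,1.04,0,0],
  [0,0,0,0,0],
  [0,0,0,0,0],
])

```text
time: 23.5
eef_pos: [0.5031, -0.1188, 0.1239]
tcp_rot: [0.054, 0.705, -0.054, 0.705]
contact_force: [0.1, 0.1, 0.1]
opening: 0.002
```

```bash
python3 - <<'E'
from h import *
s,R=goto(); print(bch(s["eef_pos"]).round(4))
angle()
E
```

```text
t 23.5 p [ 0.5031 -0.1188  0.1239] turn -0.0 open 0.002 F [0.1 0.1 0.1]
[-0.0406  0.5153  0.1239]
top (np.float64(2.172494408721708), np.float64(0.17500000000000004), array([368.2, 268.4]), np.int32(17))
side (np.float64(2.5519508575686918), np.float64(0.08000000000000002), array([288.2, 258.3]), np.int32(20))
```

Call:
drive_tool([
  [0.44,0.1,0.23,0,0],
  [0.44,0.1,0.23,0,0],
  [0.44,0.1,0.23,0,0],
  [0.44,0.1,0.23,0,0],
  [0.44,0.1,0.23,0,0],
  [0,0,0,0,0],
])

```text
time: 24.2
eef_pos: [0.5148, -0.1146, 0.1003]
tcp_rot: [0.054, 0.706, -0.054, 0.704]
contact_force: [-0.4, -0.3, -0.1]
opening: 0.0
```

Call:
drive_tool([
  [0.3,0,0.16,0,0],
  [0.3,0,0.16,0,0],
  [0,0,0,0,0],
])

```text
time: 24.5
eef_pos: [0.5182, -0.1154, 0.0949]
tcp_rot: [0.054, 0.705, -0.054, 0.705]
contact_force: [0.2, 0.1, -0.3]
opening: -0.001
```

```bash
python3 - <<'E'
from h import *
s,R=goto(); print(bch(s["eef_pos"]).round(4))
angle()
E
```

```text
t 24.5 p [ 0.5182 -0.1154  0.0949] turn 0.0 open -0.001 F [ 0.2  0.1 -0.3]
[-0.035   0.5297  0.0949]
top (np.float64(192.97945618471115), np.float64(-0.02), array([243.6, 112.3]), np.int32(22))
side (np.float64(31.877663651235583), np.float64(-0.02), array([320.3, 254.5]), np.int32(55))
```

Call:
drive_tool([
  [0.3,0,0.1,0,0],
  [0.3,0,0.1,0,0],
  [0,0,0,0,0],
])

```text
time: 24.9
eef_pos: [0.52, -0.1157, 0.0888]
tcp_rot: [0.054, 0.705, -0.054, 0.705]
contact_force: [0.2, 0.6, -0.3]
opening: 0.0
```

Call:
drive_tool([
  [0.3,0,0,0,0],
  [0,0,0,0,0],
])

```text
time: 25.1
eef_pos: [0.52, -0.1157, 0.0858]
tcp_rot: [0.054, 0.705, -0.054, 0.705]
contact_force: [-0.0, 0.1, 0.2]
opening: 0.002
```

Call:
drive_tool([
  [0.3,0,0,0,0],
  [0,0,0,0,0],
])

```text
time: 25.3
eef_pos: [0.5199, -0.1157, 0.0829]
tcp_rot: [0.054, 0.705, -0.054, 0.705]
contact_force: [-0.1, 0.3, -0.3]
opening: -0.001
```

```bash
python3 - <<'E'
from h import *
a=read_camera("side")["frame"][200:340,240:380,::-1]; b=read_camera("wrist")["frame"][130:430,150:550,::-1]
a=cv2.resize(a,(400,400),interpolation=cv2.INTER_CUBIC); b=cv2.resize(b,(400,300))
o=np.zeros((400,800,3),np.uint8); o[:,:400]=a; o[:300,400:]=b; cv2.imwrite("pics/m1.png",o); angle()
E
```

```text
top (np.float64(192.10948683167445), np.float64(-0.02), array([244. , 113.1]), np.int32(32))
side (np.float64(31.877663651235583), np.float64(-0.02), array([320.3, 254.5]), np.int32(55))
```

View pics/m1.png

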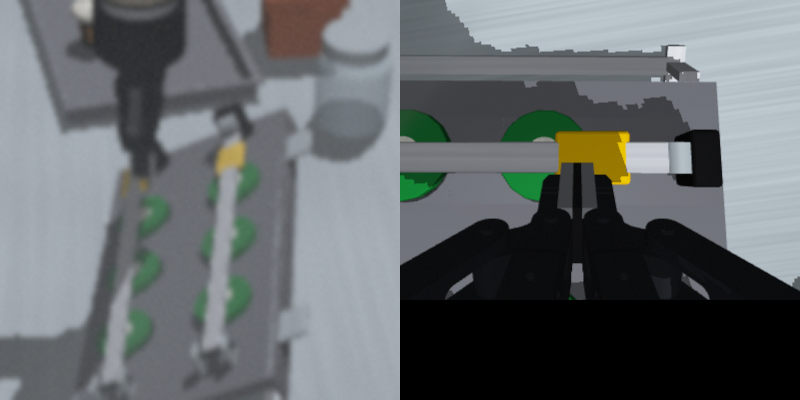

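Composite: the fingertips are over the yellow pad, and the bar's end has reached the clip at (678,157). No force has built up, so I'll keep pressing in small steps.

Call:
drive_tool([
  [0.3,0,-0.1,0,0],
  [0,0,0,0,0],
])

```text
time: 25.7
eef_pos: [0.5199, -0.1159, 0.0808]
tcp_rot: [0.054, 0.704, -0.054, 0.706]
contact_force: [0.4, 0.1, 1.0]
opening: -0.001
```

Call:
drive_tool([
  [0.3,0,0,0,0],
  [0,0,0,0,0],
])

```text
time: 25.9
eef_pos: [0.5209, -0.116, 0.0787]
tcp_rot: [0.054, 0.704, -0.054, 0.706]
contact_force: [1.9, 1.2, 3.4]
opening: -0.001
```

Call:
drive_tool([
  [0.2,0,0,0,0],
  [0,0,0,0,0],
])

```text
time: 26.1
eef_pos: [0.5216, -0.116, 0.0771]
tcp_rot: [0.054, 0.703, -0.054, 0.707]
contact_force: [3.1, 0.3, 5.1]
opening: -0.003
```

Call:
drive_tool([
  [0.2,0,0,0,0],
  [0,0,0,0,0],
])

```text
time: 26.3
eef_pos: [0.5219, -0.1162, 0.0753]
tcp_rot: [0.054, 0.703, -0.055, 0.707]
contact_force: [2.6, 1.4, 5.2]
opening: 0.001
```

Call:
drive_tool([
  [0.2,0,0,0,0],
  [0,0,0,0,0],
])

```text
time: 26.5
eef_pos: [0.5222, -0.1163, 0.0734]
tcp_rot: [0.054, 0.702, -0.055, 0.708]
contact_force: [4.1, 0.8, 6.1]
opening: 0.006
```

Call:
drive_tool([
  [0.2,0,0,0,0],
  [0,0,0,0,0],
])

```text
time: 26.7
eef_pos: [0.5209, -0.1163, 0.0706]
tcp_rot: [0.054, 0.704, -0.055, 0.706]
contact_force: [0.9, 0.4, 1.8]
opening: -0.004
```

Call:
drive_tool([
  [0.2,0,0,0,0],
  [0,0,0,0,0],
])

```text
time: 26.9
eef_pos: [0.518, -0.1153, 0.0662]
tcp_rot: [0.054, 0.706, -0.054, 0.704]
contact_force: [0.1, -0.4, 2.4]
opening: 0.003
```

```bash
python3 - <<'E'
from h import *
s,R=goto(); print(bch(s["eef_pos"]).round(4))
E
```

```text
t 26.9 p [ 0.518  -0.1153  0.0662] turn 0.01 open 0.003 F [ 0.1 -0.4  2.4]
[-0.0349  0.5295  0.0662]
```

The force rose to about 7 N and then dropped: either the clip snapped or the fingers slipped. I'll lift off and look.

Call:
drive_tool([
  [-2,0,0,0,0],
  [-4,0,0,0,0],
  [-4,0,0,0,0],
  [0,0,0,0,0],
  [0,0,0,0,0],
])

```text
time: 27.4
eef_pos: [0.519, -0.1156, 0.1675]
tcp_rot: [0.054, 0.705, -0.054, 0.705]
contact_force: [-0.3, -0.5, -0.9]
opening: -0.002
```

```bash
python3 - <<'E'
from h import *
a=read_camera("side")["frame"][200:340,240:380,::-1]; d=read_camera("wrist"); b=d["frame"][100:400,150:550,::-1]
a=cv2.resize(a,(400,400),interpolation=cv2.INTER_CUBIC)
o=np.zeros((400,800,3),np.uint8); o[:,:400]=a; o[:300,400:]=b; cv2.imwrite("pics/m2.png",o); angle()
print(blobs(d,(20,100,40),(35,255,255),100))
for t in(0,.03,.07,.15): print(t,proj(d,world(*barpt(t,.231))).round(1), (proj(d,world(*barpt(t,.231)))-[150,100]+[400,0]).round())
E
```

```text
top (np.float64(1.5707955807960818), np.float64(3.469446951953614e-18), array([369.2, 260.7]), np.int32(43))
side (np.float64(0.24318419344665518), np.float64(-0.009999999999999998), array([290.2, 265.8]), np.int32(52))
[(array([337. , 241.4]), np.int32(1498))]
0 [338. 242.] [588. 142.]
0.03 [338.  240.2] [588. 140.]
0.07 [337.5 237.7] [587. 138.]
0.15 [334.4 232.1] [584. 132.]
```

View pics/m2.png

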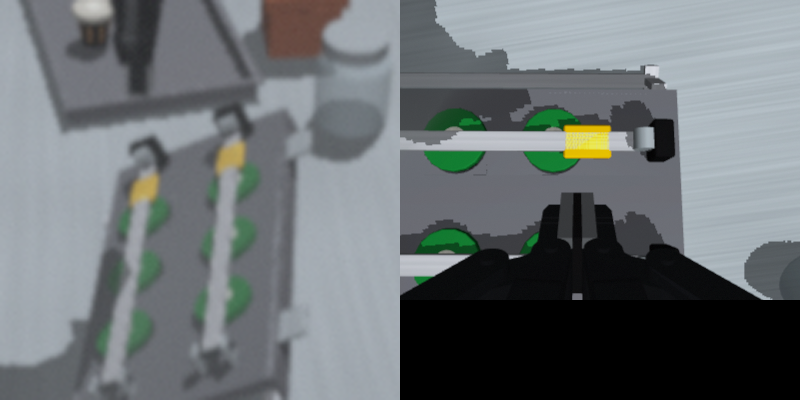

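Both views show the bar shut: the pad fits 0 rad in the top, side and wrist images, and the clip's nose at (645,140) lies over the bar's end. I'll press once more to be sure it's at its stop.

Call:
drive_tool([
  [4,0,0,0,0],
  [4,0,0,0,0],
  [1.5,0,0,0,0],
  [0.5,0,0,0,0],
  [0.2,0,0,0,0],
  [0,0,0,0,0],
])

```text
time: 28.2
eef_pos: [0.5163, -0.1144, 0.0652]
tcp_rot: [0.055, 0.708, -0.053, 0.702]
contact_force: [-7.9, 2.2, 3.2]
opening: 0.002
```

Call:
drive_tool([
  [0.2,0,0,0,0],
  [0,0,0,0,0],
])

```text
time: 28.4
eef_pos: [0.5164, -0.1144, 0.0651]
tcp_rot: [0.055, 0.709, -0.053, 0.701]
contact_force: [-12.6, 4.1, 12.3]
opening: -0.001
```

Call:
drive_tool([
  [0.2,0,0,0,0],
  [0,0,0,0,0],
])

```text
time: 28.6
eef_pos: [0.5165, -0.1145, 0.0649]
tcp_rot: [0.055, 0.709, -0.053, 0.701]
contact_force: [-16.1, 4.8, 21.6]
opening: 0.002
```

It's hard against the stop at about 27 N with no further travel. Now I'll retreat and run the final checks.

Call:
drive_tool([
  [-1,0,0,0,0],
  [-4,0,0,0,0],
  [-4,0,0,0,0],
  [-4,0,0,0,0],
  [-4,0,-2,0,0],
  [0,0,0,0,0],
  [0,0,0,0,0],
  [0,0,0,0,0],
])

```text
time: 29.4
eef_pos: [0.4992, -0.1124, 0.2304]
tcp_rot: [0.054, 0.705, -0.054, 0.705]
contact_force: [-0.2, 0.8, -0.3]
opening: -0.001
```

```bash
python3 - <<'E'
from h import *
goto(); angle()
d=read_camera("wrist"); print(blobs(d,(20,100,40),(35,255,255),100)[:3])
for t in(0,.02,.05): print(t,proj(d,world(*barpt(t,.231))).round(1))
print([(c,a) for c,a in blobs(d,(45,90,40),(85,255,255),150)])
E
```

```text
t 29.4 p [ 0.4992 -0.1124  0.2304] turn -0.0 open -0.001 F [-0.2  0.8 -0.3]
top (np.float64(32.61653327173802), np.float64(-0.02), array([370.2, 227.7]), np.int32(30))
side (np.float64(0.1432805390339759), np.float64(-0.009999999999999998), array([290.2, 265.7]), np.int32(52))
[(array([334.8, 240. ]), np.int32(962))]
0 [335.8 240.9]
0.02 [335.7 240. ]
0.05 [335.5 238.5]
[(array([150.5, 223. ]), np.int32(584)), (array([228.9, 223.5]), np.int32(629)), (array([305.6, 222.9]), np.int32(538)), (array([149.7, 254.5]), np.int32(622)), (array([228.3, 254.7]), np.int32(621)), (array([305.4, 256. ]), np.int32(501)), (array([141.3, 319.9]), np.int32(717)), (array([224.3, 320.1]), np.int32(710)), (array([139. , 353.5]), np.int32(715)), (array([216. , 351.5]), np.int32(346))]
```

The bar stays shut after release, and all three lids show evenly on both sides of it. I'm handing in.

```bash
python3 -c "from plant import sign_off; print(sign_off())"
```

```text
the job is handed in; nothing more can be done
None
```

The job is done and handed in at about 29.5 s of the 72 s allowed. The three green-lidded pods are in the lower-row pockets, one to each, and the keeper bar is shut over them.

**How it went:**
- My first grasp closed on nothing, because the fingertips sit about 20 mm behind the reported TCP. I went lower and it held; nothing had been moved.
- The tool can't tilt, so I lowered each pod upright until its foot was in the bore and let go. Each one tipped and dropped in.
- I pushed the bar down from its far side. The clip gave way at about 7 N, and I then pressed the bar against its stop with about 27 N.

**Last checks:**
- **Pods:** before I shut the bar, all three lids were the same size and in line (63 x 62 px), as expected for seated pods. Afterwards they showed evenly on both sides of the bar.
- **Bar angle:** the side camera gave -0.01 rad and the wrist camera about 0.02 rad, both within about 0.02 rad of error. The clip's nose lay over the bar's end in the last picture I viewed, taken before the final press.
- **Not confirmed:** the last top-camera angle reading failed because the arm hid the pad. An earlier one, after the snap but before the final press, gave 0.
- **Other things:** the white-lidded pods and the items in view looked undisturbed in the pictures; I made no separate measurement of them.

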